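# Find the flat on a rolling pin, turn it up and set a peg plate on it

### The arm

A 6-joint arm with a two-finger parallel gripper is mounted at the origin on the work surface. World frame = base frame: x ahead of the robot, y to its left, z up, the work surface at z = 0. Lengths are in mm, angles in degrees, forces in N, time in s.
With the tool pointing down it reaches from about 350 to 850 mm from the base axis. Payload 8.1 kg.
Tool frame: the origin (TCP) lies midway between the tips of the shut fingers; the grasp point (between the pads) lies 19 mm behind it; x points along the fingers, y is the direction in which the jaws open and shut, and the axes are right-handed (so a half turn about x gives the same grasp; the last joint's range is limited). The gripper opens to 85 mm and grips with 20 to 120 N. Pads are 22 mm wide; open, the fingers measure 114 mm over their backs; the gripper's body (76 mm by 85 mm) begins 54 mm behind the grasp point. The pads swing forward as they close: fully open they stand 13 mm farther back than shut.
Start: joints at [63.976, 7.471, 85.268, -0, 87.261, -4.893], TCP at [216.277, 559.669, 231.292] pointing down, gripper open.
Joint ranges: [-169.43, 169.43], [-51.17, 129.36], [1.28, 143.12], [-76.62, 256.62], [0, 156.53], [-152.29, 152.29]. Speed limits (degrees/s): [136.94, 136.94, 159.86, 180, 180, 180].

### API

Orientations are given as [roll, pitch, yaw] about the fixed x, y, z axes, in that order (R = Rz(yaw) Ry(pitch) Rx(roll)).
In Python, from bench import sense, snapshot, hand_in gives the robot as it stands.
- The arm moves only by the tool drive_tool, never from a script. Its argument "deltas" is a list of rows, each a list of 7 numbers: the closure in counts, from 0 (fully open) to 255 (shut), then the shift along the tool's x, y, z in m, then the turn, a rotation vector about the tool's x, y, z in rad. A call has exactly 10 rows; each row is the pose to reach, as a shift and turn from the pose commanded when the call began, along the tool's axes at that moment; what a row does not reach only later rows make up. A row lasts 1/12 s, in which the tool goes at most 41.7 mm and 7.16 degrees, less where a joint would pass 70% of its speed; a pose out of reach is approached as far as the arm can. A call with a gripper value outside its range is refused whole. The fingers move at their own pace and stop on an object; "squeeze" is the grip in N (left out, the last holds). Time passes only in rows, so rows that repeat a pose let the fingers close, or fill a call up. It gives the time, the measured TCP pose, the force and the opening at its end, in the units of the state.
- sense(): the state, without advancing time (a new reading comes with each control period).
- snapshot(name): name is "side" or "top"; returns a dict with "frame" (384x512x3 uint8, blue, green, red), "fx", "fy", "cx", "cy" (pixels), "k1" (the pictures are not rectified: a ray, as slopes to the right and down, at radius r is drawn at 1 + k1 r^2 times it, then the intrinsics apply), "rvec" (rotation vector, rad) and "tvec" (3), from world to camera coordinates, as OpenCV has them. Camera axes: x right, y down, z forward; pixel columns grow to the right and rows downward; lengths in mm; the calibration is good to about 2 mm. A picture is of the moment at which its call begins. There is no depth.
- hand_in(): hands the job in, once; it reports no verdict.
The state is a dict: "time": time; "joint_pos": joint angles; "qd": joint speeds; "joint_efforts": joint torques, N m; "tool_pos": TCP position; "tcp_rot": TCP orientation; "ft_force": force on the tool from outside, world axes, zero at the start; "wrist_torque": the same for the moment, N m; "finger_gap": finger opening in mm.
Only numpy, scipy, OpenCV 4.12 (cv2) and the standard library are available. Lean on these libraries where they do the work, as an engineer would, in place of code of your own. Each camera call takes 0.05 s, during which the arm holds its last target.

### The job

This rolling pin is being made into a coat hook. Feel for the planed flat on its barrel, turn the pin in its cradle until that flat faces straight up, then dry-fit the blue peg plate on the flat: centred, along the pin, peg upward, lying flat, and let go. Leave the open paint jars, the cap, the tumbler, the palette and the brush where they are.

Things in the scene. Friction and masses are not known exactly. Their poses are not given: they have to be found in the camera images.
- pin_middle (a point): Middle of the rolling pin, on its axis, 70 mm above the table; fixed in the cradle, does not turn with the pin. x along the pin, y level across it, z up. Brown round barrel, 50 mm in diameter, 180 mm long. Over its middle 110 mm one side is planed to a pale flat, 34 mm wide, 18.3 mm from the axis; 35 mm at each end stay fully round. Brown handles stick out to 162 mm each way.
- pin_top (a point): Point over the middle of the pin where the top of the round stands, 95 mm above the table (88.3 mm when the flat lies level on top); fixed, does not turn. Which way the flat faces is not reported, so feel or look for it: it starts at least 45 degrees away from up, to either side or underneath. Near up it shows as a lower top, or a high edge beside a lower face. A 4 N touch sinks in 0.6 mm.
- saddle (a point): Where the pin's neck lies in one cheek of the cradle, on the axis, 104 mm along x from the middle. The pin is captive and turns about x either way without stops. It stays where it is left; about 1.5 N along the barrel's surface turns it. Tips pressed on the top (3 to 10 N) and moved across (along y) roll it by friction; the higher edge of a nearly upward flat, drawn outward and down, levels it (a straight push jams).
- cradle: Beech cradle, fixed to the table; origin under its centre, below the pin's middle, same axes. Base 240 mm (x) by 110 mm by 16 mm high. Two cheeks, 18 mm thick (x) and 64 mm wide, stand 104 mm each way along x, up to the axis, with wing screws to 84 mm and steel keepers over the pin's necks to 87 mm above the table.
- peg (a point): The grasp point of the peg plate: a loose blue wooden plate, 90 mm (its x) by 30 mm (its y) by 8 mm thick, with a pale round wooden peg, 18 mm in diameter, standing up from its middle (z) to 46 mm above the plate's underside. This point lies on the peg's axis, 30 mm above the underside. About 70 g. It starts on the table, peg up, left or right of the cradle.
- plate_foot (a point): The centre of the underside of the same peg plate (x along its 90 mm, y along its 30 mm, z out through the peg).
- jar_red_mid (a point): Open red paint jar, 42 mm across and 46 mm tall, standing on the table; this point is its centre, half-way up. Not to be disturbed.
- jar_blue_mid (a point): Open blue paint jar, 42 mm across and 46 mm tall, standing on the table; this point is its centre, half-way up. Not to be disturbed.
- jar_ochre_mid (a point): Open ochre paint jar, 42 mm across and 46 mm tall, standing on the table; this point is its centre, half-way up. Not to be disturbed.
- cap_mid (a point): White screw cap, 44 mm across and 10 mm thick, lying on the table; this point is its centre. Not to be disturbed.
- tumbler_mid (a point): Orange plastic tumbler, 70 mm across the rim and 85 mm tall; this point is on its axis, half-way up. Not to be disturbed.
- palette_mid (a point): White plastic palette tray, 80 mm by 110 mm and 14 mm high, at the far left; this point is its centre. Not to be disturbed.
- brush_grip (a point): Flat paint brush, 195 mm long, 27 mm wide at its brown bristles (its +x end) and 11 mm thick, lying between robot and cradle; this point is where its black handle nears the ferrule. Not to be disturbed.
Not all that is in view belongs to the job. Leave any pink look-alike of the part that bears peg alone.

How it is judged (in metres and radians):
At the end, for the whole second after the job is handed in: The plate rests, released and still, peg up on the upward flat: its underside 15.8 to 20.8 mm above the pin's axis (only the upward flat allows that), level within 0.12 rad, its middle within 12 mm along and 7 mm across the pin's middle, lengthwise within 0.2 rad; bystanders within 20 mm (x of plate_foot in the frame of pin_middle between -0.012 and 0.012 m and y of plate_foot in the frame of pin_middle between -0.007 and 0.007 m and z of plate_foot in the frame of pin_middle between 0.0158 and 0.0208 m and angle between plate_foot's own z axis and vertical below 0.12 rad and angle between the x axis of plate_foot and the x axis of pin_middle, either way round below 0.2 rad and linear speed of plate below 0.01 m/s and angular speed of plate below 0.1 rad/s); the robot touches nothing.
It fails at once if a jar, the cap, the tumbler, the palette or the brush is moved by more than 20 mm (distance of any of jar_red_mid, jar_blue_mid, jar_ochre_mid, cap_mid, tumbler_mid, palette_mid, brush_grip from where it was at the start of the episode above 0.02 m).
It also fails if it takes over 72 s, if anything falls off the work surface, if the arm or the gripper's body presses on something with over 40 N, if the wrist force passes 120 N, or if a joint passes its speed limit or range.

## Working session

There is one attempt and no reset: what is moved stays moved. The work goes in short steps, Python scripts to look and compute and a tool call to move; the robot and the scene stay as the last step left them, time stands still between calls to the robot, and variables do not carry over. Pictures are saved under pics/ and viewed, and the job is handed in when it is done.

Besides the shell and the picture viewer there is one more tool, called after ">>>" as name([rows], argument=value, ...), one row to a line, values as JSON. drive_tool: Moves the arm, as the interface text tells. Its arguments: {"type":"object","properties":{"deltas":{"type":"array","items":{"type":"array","items":{"type":"number"}}},"squeeze":{"type":"number"}},"required":["deltas"]}

```bash
ls; mkdir -p pics; python3 - <<'E'
from bench import sense,snapshot
import cv2
print(sense())
for n in("side","top"):
    s=snapshot(n); cv2.imwrite(f"pics/{n}0.png",s["frame"]); print(n,{k:v for k,v in s.items() if k!="frame"})
E
```

```text
pics
{'time': 0.0, 'joint_pos': array([ 6.39773509e+01,  7.51434010e+00,  8.53303313e+01,  8.86572803e-04,
        8.72624976e+01, -4.89384726e+00]), 'qd': array([ 0.03670775,  0.02077752, -0.05921765,  0.01632246,  0.04231599,
        0.01459418]), 'joint_efforts': array([-2.41259790e-03, -5.69420063e+01, -5.00538468e+01, -6.47102897e-04,
        1.51854067e-02,  5.16394300e-05]), 'tool_pos': array([216.01376865, 559.16415371, 230.24236938]), 'tcp_rot': array([ -95.36724112,   89.89282731, -116.49608609]), 'ft_force': array([-1.0276527 , -0.42362366,  0.08474956]), 'wrist_torque': array([ 0.00681684, -0.04795663,  0.02780869]), 'finger_gap': 85.5726033315011}
side {'fx': 425.2007391266614, 'fy': 425.2007391266614, 'cx': 255.715382546466, 'cy': 190.1552751135402, 'k1': 0.0005796846821053736, 'rvec': array([ 2.27773609, -0.71048818,  0.29201486]), 'tvec': array([-405.54506967,  335.00166056,  839.81656085])}
top {'fx': 477.7233572577942, 'fy': 477.7233572577942, 'cx': 252.3588756216108, 'cy': 189.43634696502176, 'k1': 0.062425151860012434, 'rvec': array([ 2.15218446, -2.16490652,  0.17434637]), 'tvec': array([  50.62300805,  521.2152751 , 1294.28338924])}
```

View pics/side0.png

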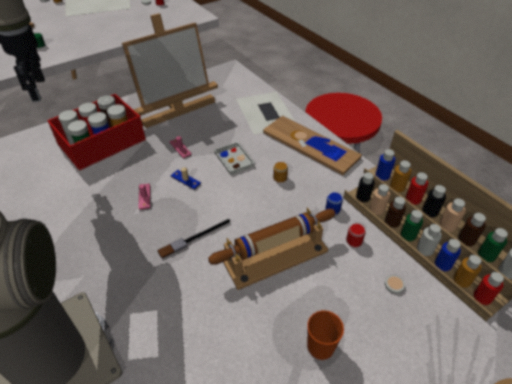

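View pics/top0.png

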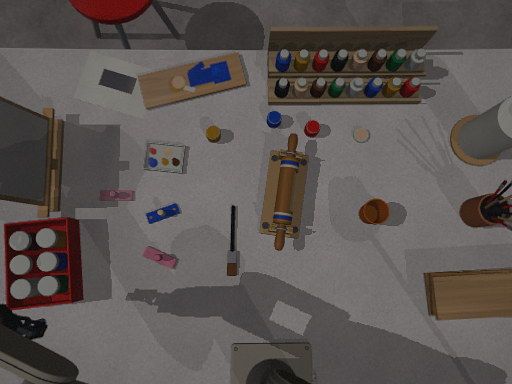

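Candidates for the peg plate in the top view are the blue plate with a pale peg at (163,213), the pink look-alikes at (117,195) and (160,257), and a blue blot on a board at (210,75). I choose the one at (163,213) and will check it in a crop.

```bash
cat > h.py <<'E'
import numpy as np, cv2
from bench import sense,snapshot
def cam(s):
    R,_=cv2.Rodrigues(s["rvec"]); return R,s["tvec"]
def ray(s,u,v):
    d=np.array([(u-s["cx"])/s["fx"],(v-s["cy"])/s["fy"]]); x=d.copy()
    for _ in range(20): x=d/(1+s["k1"]*(x@x))
    R,t=cam(s); return -R.T@t, R.T@np.array([x[0],x[1],1])
def onz(s,u,v,z):
    o,d=ray(s,u,v); return o+d*(z-o[2])/d[2]
def proj(s,P):
    R,t=cam(s); p=R@np.array(P,float)+t; x=p[:2]/p[2]; x=x*(1+s["k1"]*(x@x))
    return np.array([s["fx"]*x[0]+s["cx"],s["fy"]*x[1]+s["cy"]])
def tri(s1,p1,s2,p2):
    o1,d1=ray(s1,*p1);o2,d2=ray(s2,*p2)
    a=np.linalg.lstsq(np.c_[d1,-d2],o2-o1,rcond=None)[0]
    A=o1+a[0]*d1;B=o2+a[1]*d2; return (A+B)/2,np.linalg.norm(A-B)
def crop(s,x0,x1,y0,y1,k,fn):
    cv2.imwrite(fn,cv2.resize(s["frame"][y0:y1,x0:x1],None,fx=k,fy=k,interpolation=cv2.INTER_CUBIC))
E
python3 - <<'E'
from h import *
s=snapshot("top");S=snapshot("side")
crop(s,100,200,180,270,5,"pics/c1.png"); crop(s,250,320,130,255,4.5,"pics/c2.png"); crop(S,200,345,195,290,5,"pics/c3.png"); crop(S,130,270,130,220,5,"pics/c4.png")
a=[cv2.imread(f"pics/c{i}.png") for i in (1,2,3,4)]
for i in a: print(i.shape)
for n,i in (("top",s),("side",S)):
    hsv=cv2.cvtColor(i["frame"],cv2.COLOR_BGR2HSV)
    m=cv2.inRange(hsv,(105,150,60),(130,255,255))
    k,l,st,c=cv2.connectedComponentsWithStats(m)
    for j in range(1,k):
        if st[j][4]>20: print(n,st[j],c[j], onz(i,*c[j],8))
E
```

```text
(450, 500, 3)
(562, 315, 3)
(475, 725, 3)
(450, 700, 3)
top [276  51  15  18  95] [281.81052632  59.73684211] [911.00880488 -42.69623549   8.        ]
top [188  61  43  25 701] [208.42368046  73.56776034] [868.43752665 173.01655385   8.        ]
top [368  78  15  15  76] [373.22368421  86.47368421] [ 828.40881007 -309.34490231    8.        ]
top [267 111  14  14 138] [273.71014493 117.38405797] [736.49047689 -16.63216849   8.        ]
top [149 158   8   9  57] [152.50877193 161.96491228] [605.6785031  330.62505709   8.        ]
top [281 160  18   5  46] [289.47826087 161.97826087] [604.57566486 -60.21176749   8.        ]
top [147 204  32  19 245] [162.86530612 213.14285714] [459.37149235 298.67657696   8.        ]
top [273 215  18   5  50] [281.7  216.86] [446.89357543 -35.34966837   8.        ]
side [ 93 126  11   7  39] [ 98.         129.07692308] [339.30684029 655.05711193   8.        ]
side [307 137  38  23 390] [325.81282051 147.56153846] [872.97354745 176.83671355   8.        ]
side [221 151   6   6  27] [223.74074074 153.37037037] [605.11327057 328.92222768   8.        ]
side [377 156  18  24 254] [384.59448819 168.04724409] [951.31812159  11.93594816   8.        ]
side [172 171  28  17 146] [185.86986301 179.84246575] [458.84998125 292.63148512   8.        ]
side [329 193  12   9  86] [334.72093023 197.13953488] [755.63929667   7.1415857    8.        ]
side [327 201  14  12  79] [333.60759494 206.11392405] [731.26786056 -15.50976265   8.        ]
side [301 215   9  17  36] [305.83333333 222.61111111] [635.24625852 -17.83417398   8.        ]
side [242 237   9  19  51] [246.50980392 245.7254902 ] [471.09582658   7.16037239   8.        ]
side [437 243  23  28 337] [446.39169139 258.01186944] [ 838.66367104 -290.22503609    8.        ]
```

View pics/c1.png

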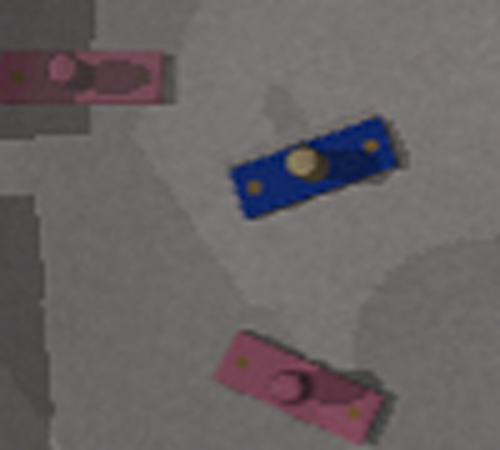

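View pics/c2.png

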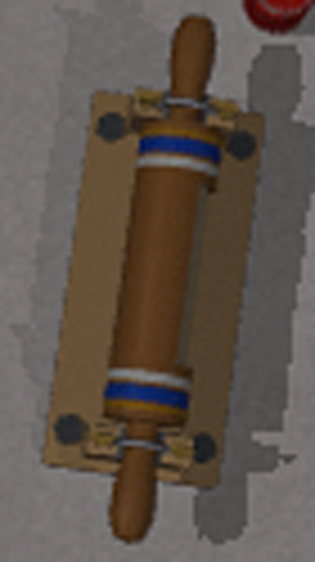

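View pics/c3.png

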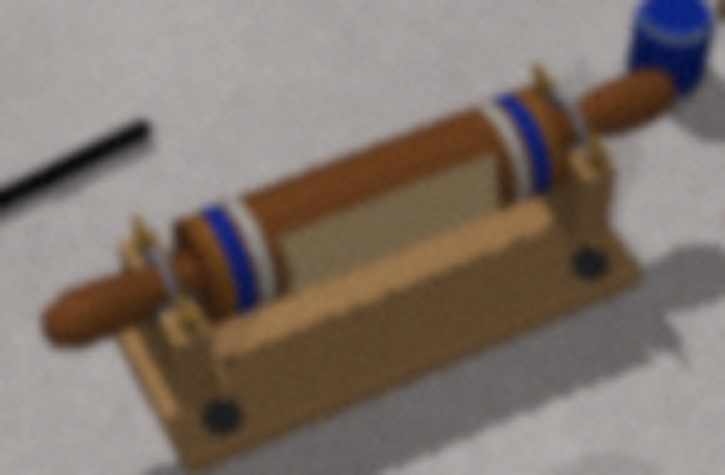

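View pics/c4.png

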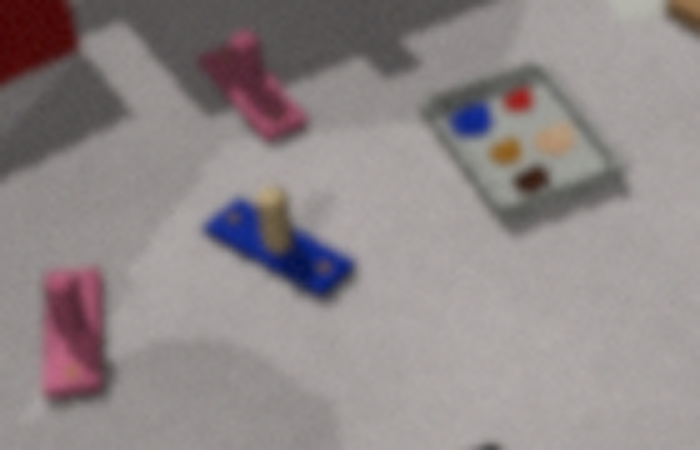

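```bash
python3 - <<'E'
from h import *
s=snapshot("top");S=snapshot("side")
print("campos",ray(s,0,0)[0],ray(S,0,0)[0])
c=lambda x,y:(250+(x+.5)/4.5-.5,130+(y+.5)/4.5-.5)
C=lambda x,y:(200+(x+.5)/5-.5,195+(y+.5)/5-.5)
B=[onz(s,*c(*p),16) for p in((93,92),(263,115),(220,488),(43,462))]
B=np.array(B);print(B.round(1),"ctr",B.mean(0), [np.linalg.norm(B[i]-B[i-1]).round(1) for i in range(4)])
E1=onz(s,*c(197,13),70);E2=onz(s,*c(129,544),70);print("ends",E1,E2,np.linalg.norm(E1-E2),(E1+E2)/2,np.degrees(np.arctan2(*(E1-E2)[1::-1])))
h=[onz(s,289.48,161.98,93),onz(s,281.7,216.86,93)];print("bands",h,(h[0]+h[1])/2)
# blue bands top: plate corners
k=lambda x,y:(100+(x+.5)/5-.5,180+(y+.5)/5-.5)
P=np.array([onz(s,*k(*p),8) for p in((384,116),(398,158),(248,220),(230,168))]);print("plate",P.round(1),P.mean(0),[np.linalg.norm(P[i]-P[i-1]).round(1) for i in range(4)],np.degrees(np.arctan2(*(P[0]-P[3])[1::-1])))
print("pegtop",onz(s,*k(302,161),46))
K=lambda x,y:(130+(x+.5)/5-.5,130+(y+.5)/5-.5)
print("pegtop side",onz(S,*K(272,192),46))
print(tri(s,k(302,161),S,K(272,192)))
E
```

```text
campos [ 335.91679952   76.25065202 1353.04962417] [ 134.1814063  -516.63976749  834.90327155]
[[ 637.9   -5.    16. ]
 [ 622.6 -112.9   16. ]
 [ 386.8  -80.6   16. ]
 [ 403.5   29.    16. ]] ctr [512.69375865 -42.38453758  16.        ] [np.float64(236.9), np.float64(109.0), np.float64(238.0), np.float64(110.9)]
ends [674.94782424 -66.16737196  70.        ] [352.09072748 -19.58297853  70.        ] 326.20056811816556 [513.51927586 -42.87517525  70.        ] -8.210426672606799
bands [array([587.59307337, -51.592664  ,  93.        ]), array([439.88043199, -28.29712022,  93.        ])] [513.73675268 -39.94489211  93.        ]
plate [[488.4 261.4   8. ]
 [464.6 253.2   8. ]
 [430.3 336.    8. ]
 [459.5 346.6   8. ]] [460.6941953  299.29592511   8.        ] [np.float64(90.0), np.float64(25.2), np.float64(89.6), np.float64(31.1)] -71.3196850058324
pegtop [459.60832484 300.2187083   46.        ]
pegtop side [461.76759754 299.59299699  46.        ]
(array([460.64880254, 299.81152377,  46.1331354 ]), np.float64(2.2410821268410315))
```

```bash
python3 - <<'E'
from h import *
s=snapshot("top");S=snapshot("side")
M=np.array([513.3,-42.6,70]);a=np.radians(-8.25);u=np.array([np.cos(a),np.sin(a),0]);v=np.array([-np.sin(a),np.cos(a),0]);z=np.array([0,0,1.])
c=lambda x,y:(250+(x+.5)/4.5-.5,130+(y+.5)/4.5-.5)
C=lambda x,y:(200+(x+.5)/5-.5,195+(y+.5)/5-.5)
def hit(S,px):
    o,d=ray(S,*px);o=o-M
    A=np.array([o@v,o@z]);D=np.array([d@v,d@z])
    r=np.roots([D@D,2*A@D,A@A-24.95**2]); 
    if np.iscomplex(r).any(): r=[(-A@D/(D@D))]
    t=min(np.real(r)); p=o+t*d; return p@u,p@v,p@z,np.degrees(np.arctan2(p@v,p@z))
for p in((280,235),(497,152),(388,193)): print("upper",hit(S,C(*p)))
for p in((300,287),(500,207)): print("lower",hit(S,C(*p)))
for p in((203,195),(182,365)): print("topv",hit(s,c(*p)))
for p in((212,195),(192,365)): print("topv outer",hit(s,c(*p)))
# predicted flat projection for candidate angles
f=S["frame"].copy();f=cv2.resize(f,None,fx=5,fy=5,interpolation=cv2.INTER_CUBIC)
g=cv2.resize(s["frame"],None,fx=5,fy=5,interpolation=cv2.INTER_CUBIC)
for th,col in((-95,(0,0,255)),(-110,(0,255,0))):
  for im,cm in((f,S),(g,s)):
    t=np.radians(th);n=np.sin(t)*v+np.cos(t)*z;w=np.cos(t)*v-np.sin(t)*z
    q=[proj(cm,M+n*18.3+u*i*55+w*j*17)*5+2 for i,j in((1,1),(-1,1),(-1,-1),(1,-1))]
    cv2.polylines(im,[np.int32(q)],True,col,1)
cv2.imwrite("pics/d.png",f[975:1450,1000:1725]);cv2.imwrite("pics/e.png",g[650:1250,1250:1600])
E
```

```text
upper (np.float64(-52.31471198687252), np.float64(-12.733964826183444), np.float64(21.45573675745743), np.float64(-30.689101474927824))
upper (np.float64(57.092552325631274), np.float64(-13.792994905963152), np.float64(20.790762167946582), np.float64(-33.56106721425286))
upper (np.float64(1.2777081512052748), np.float64(-13.013998898652495), np.float64(21.287046123540676), np.float64(-31.439850014461022))
lower (np.float64(-48.205252081061595), np.float64(-24.479526492156428), np.float64(-4.822373141907519), np.float64(-101.14435039915837))
lower (np.float64(54.91228823827208), np.float64(-24.146627414982298), np.float64(-6.280357034607164), np.float64(-104.57918112465019))
topv (np.float64(47.87809759264788), np.float64(-16.287292854493494), np.float64(18.90043892272979), np.float64(-40.75284050276537))
topv (np.float64(-55.00293281575972), np.float64(-16.641094146525457), np.float64(18.589687614535478), np.float64(-41.83423024098359))
topv outer (np.float64(50.10684178614305), np.float64(-22.316862026339816), np.float64(11.1561718029443), np.float64(-63.43958920479374))
topv outer (np.float64(-53.094319474893304), np.float64(-23.403064112552265), np.float64(8.64864672327144), np.float64(-69.71811243759579))
```

View pics/d.png

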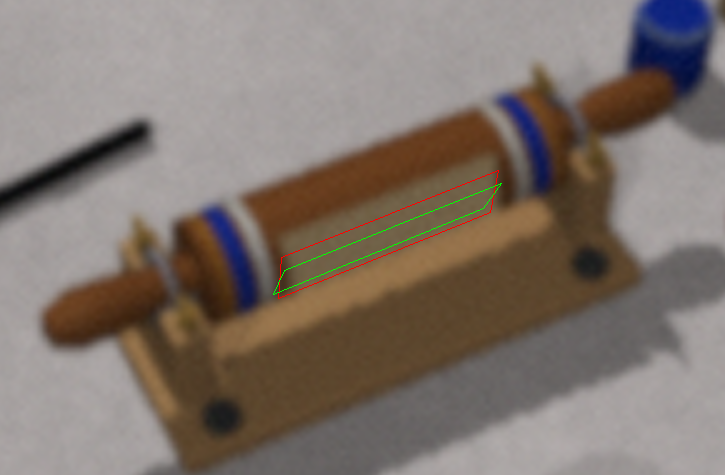

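View pics/e.png

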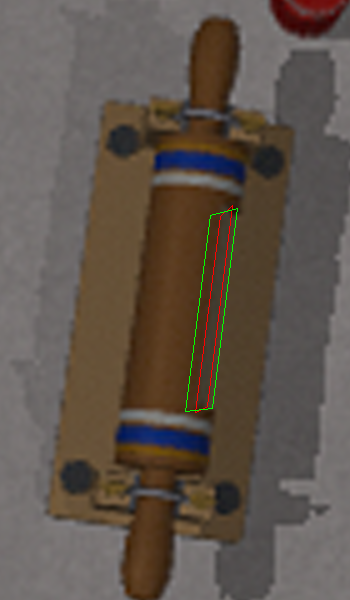

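```bash
cat > m.py <<'E'
# commanded pose bookkeeping: tool always pointing down; state x,y,z,phi(jaw angle deg)
import json,sys,numpy as np,os
M=np.array([513.3,-42.6,70]);a=np.radians(-8.25);U=np.array([np.cos(a),np.sin(a),0]);V=np.array([-np.sin(a),np.cos(a),0])
F="cmd.json"
def get(): return np.array(json.load(open(F))) if os.path.exists(F) else np.array([216.277,559.669,231.292,68.87])
def axes(phi):
    p=np.radians(phi); return np.array([[0,0,-1],[np.cos(p),np.sin(p),0],[np.sin(p),-np.cos(p),0]])
def want(xyz,phi):
    c=get(); d=axes(c[3])@(np.array(xyz)-c[:3])/1000; print("delta",d.round(4),"turn_x",-np.radians(phi-c[3]).round(4))
def did(dx,dy,dz,t=0):
    c=get(); p=c[:3]+axes(c[3]).T@np.array([dx,dy,dz])*1000; c=[*p,c[3]-np.degrees(t)]; json.dump(list(c),open(F,"w"))
    print("cmd",np.round(c,2), "pinframe",[((p-M)@U).round(1),((p-M)@V).round(1),p[2].round(1)])
def pin(x,y,z): return M*[1,1,0]+x*U+y*V+[0,0,z]
E
python3 -c "
from m import *
print(pin(-72,-10,150)); want(pin(-72,-10,150),81.75)"
```

```text
[440.61017393 -42.16504508 150.        ]
delta [ 0.0813 -0.4805  0.4262] turn_x -0.2248
```

>>> drive_tool([
  [255,0.004,-0.024,0.0213,-0.05,0,0],
  [255,0.008,-0.048,0.0426,-0.1,0,0],
  [255,0.012,-0.072,0.0639,-0.15,0,0],
  [255,0.016,-0.096,0.0852,-0.2,0,0],
  [255,0.02,-0.12,0.1065,-0.2248,0,0],
  [255,0.024,-0.144,0.1278,-0.2248,0,0],
  [255,0.028,-0.168,0.1491,-0.2248,0,0],
  [255,0.032,-0.192,0.1704,-0.2248,0,0],
  [255,0.036,-0.216,0.1917,-0.2248,0,0],
  [255,0.04,-0.24,0.213,-0.2248,0,0],
], squeeze=30)

```text
time: 1.23
tool_pos: [328.7, 257.7, 191.3]
tcp_rot: [36.6, 90.0, 28.4]
ft_force: [1.4, 0.4, 0.9]
finger_gap: 0.1
```

```bash
python3 -c "
from m import *
did(.04,-.24,.213,-.2248); want(pin(-72,-10,130),81.75)"
```

```text
cmd [328.44 259.02 191.29  81.75] pinframe [np.float64(-226.2), np.float64(272.0), np.float64(191.3)]
delta [ 0.0613 -0.282   0.1542] turn_x 0.0
```

>>> drive_tool([
  [255,0.006,-0.035,0.019,0,0,0],
  [255,0.014,-0.07,0.038,0,0,0],
  [255,0.022,-0.105,0.057,0,0,0],
  [255,0.029,-0.14,0.076,0,0,0],
  [255,0.036,-0.175,0.095,0,0,0],
  [255,0.044,-0.21,0.115,0,0,0],
  [255,0.052,-0.245,0.135,0,0,0],
  [255,0.06,-0.275,0.15,0,0,0],
  [255,0.061,-0.282,0.154,0,0,0],
  [255,0.061,-0.282,0.154,0,0,0],
])

```text
time: 2.07
tool_pos: [440.4, -44.2, 129.8]
tcp_rot: [-168.6, 89.9, -177.1]
ft_force: [0.3, 0.2, 0.1]
finger_gap: 0.0
```

```bash
python3 -c "
from m import *
did(.061,-.282,.154)
from h import *
s=snapshot('side');crop(s,200,345,175,290,5,'pics/f.png');t=snapshot('top');crop(t,220,340,130,260,4.5,'pics/f2.png')"
```

```text
cmd [440.38 -42.16 130.29  81.75] pinframe [np.float64(-72.2), np.float64(-10.0), np.float64(130.3)]
```

View pics/f.png

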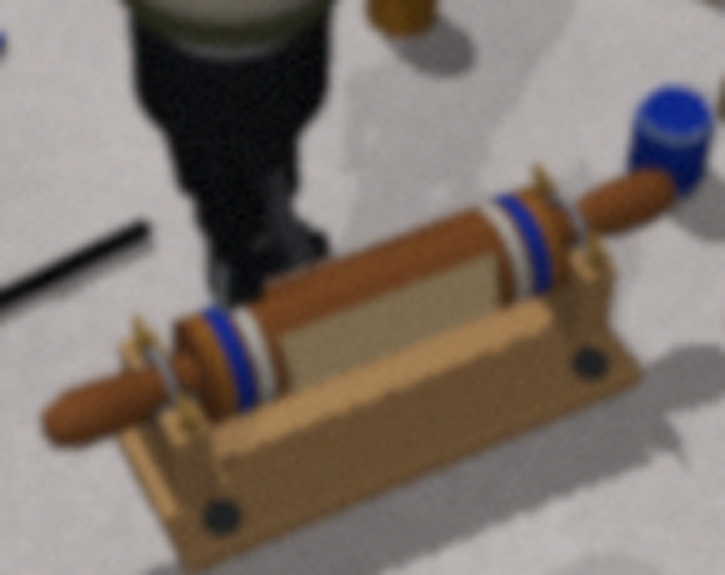

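>>> drive_tool([
  [255,0.015,0,0,0,0,0],
  [255,0.028,0,0,0,0,0],
  [255,0.032,0,0,0,0,0],
  [255,0.0335,0,0,0,0,0],
  [255,0.0345,0,0,0,0,0],
  [255,0.0355,0,0,0,0,0],
  [255,0.036,0,0,0,0,0],
  [255,0.0365,0,0,0,0,0],
  [255,0.0365,0,0,0,0,0],
  [255,0.0365,0,0,0,0,0],
])

```text
time: 3.0
tool_pos: [440.9, -42.2, 94.5]
tcp_rot: [6.7, 89.9, -1.6]
ft_force: [-0.5, 1.2, 4.3]
finger_gap: 0.1
```

>>> drive_tool([
  [255,0.0005,0.001,0,0,0,0],
  [255,0.0005,0.003,0,0,0,0],
  [255,0.0005,0.006,0,0,0,0],
  [255,0.0005,0.009,0,0,0,0],
  [255,0.0005,0.012,0,0,0,0],
  [255,0.0005,0.015,0,0,0,0],
  [255,0.0005,0.018,0,0,0,0],
  [255,0.0005,0.02,0,0,0,0],
  [255,0.0005,0.02,0,0,0,0],
  [255,0.0005,0.02,0,0,0,0],
])

```text
time: 3.83
tool_pos: [444.0, -22.4, 94.5]
tcp_rot: [4.0, 89.9, -4.2]
ft_force: [-2.8, 1.7, 8.4]
finger_gap: 0.1
```

```bash
python3 -c "
from m import *
did(.0365,0,0);did(.0005,.02,0)
from h import *
s=snapshot('side');crop(s,200,345,175,290,5,'pics/g.png')"
```

```text
cmd [440.38 -42.16  93.79  81.75] pinframe [np.float64(-72.2), np.float64(-10.0), np.float64(93.8)]
cmd [443.25 -22.36  93.29  81.75] pinframe [np.float64(-72.2), np.float64(10.0), np.float64(93.3)]
```

View pics/g.png

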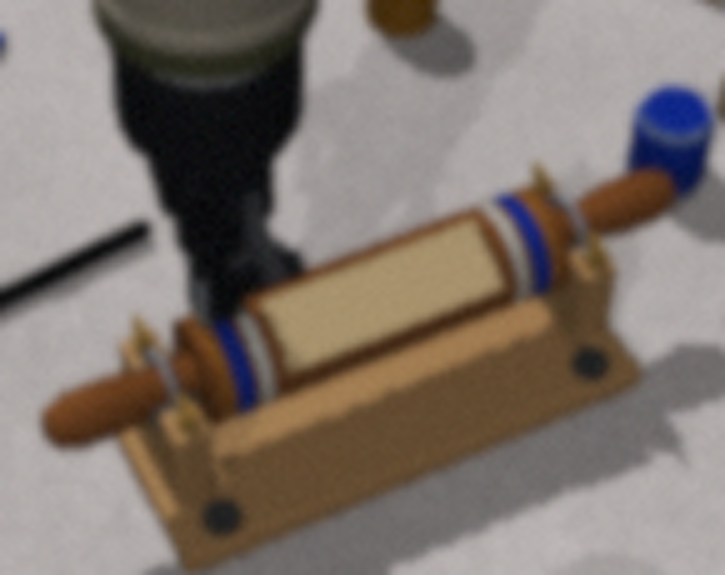

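The picture shows the flat turned well toward the camera: upper edge (248,302)–(472,222), lower edge (283,372)–(510,290) in the crop. I'll measure its angle.

```bash
cat >> h.py <<'E'
M=np.array([513.3,-42.6,70]);_a=np.radians(-8.25);u=np.array([np.cos(_a),np.sin(_a),0]);v=np.array([-np.sin(_a),np.cos(_a),0]);z=np.array([0,0,1.])
def hit(S,px):
    o,d=ray(S,*px);o=o-M
    A=np.array([o@v,o@z]);D=np.array([d@v,d@z])
    r=np.roots([D@D,2*A@D,A@A-24.95**2]); 
    if np.iscomplex(r).any(): r=[(-A@D/(D@D))]
    t=min(np.real(r)); p=o+t*d; return np.round([p@u,p@v,p@z,np.degrees(np.arctan2(p@v,p@z))],1)
E
python3 - <<'E'
from h import *
S=snapshot("side");C=lambda x,y:(200+(x+.5)/5-.5,175+(y+.5)/5-.5)
for p in((248,302),(472,222),(370,258),(283,372),(510,290),(390,333)): print(hit(S,C(*p)))
E
```

```text
[-57.5   8.6  23.4  20.1]
[54.   4.  24.6  9.3]
[ 2.4  6.3 24.1 14.6]
[-56.  -23.1   9.3 -68.1]
[ 59.  -24.6   4.3 -80. ]
[ -3.  -23.8   7.3 -72.9]
```

>>> drive_tool([
  [255,-0.006,0,0,0,0,0],
  [255,-0.006,-0.008,0,0,0,0],
  [255,-0.006,-0.016,0,0,0,0],
  [255,-0.006,-0.017,0,0,0,0],
  [255,-0.006,-0.017,0,0,0,0],
  [255,-0.003,-0.017,0,0,0,0],
  [255,-0.001,-0.017,0,0,0,0],
  [255,0,-0.017,0,0,0,0],
  [255,0,-0.017,0,0,0,0],
  [255,0,-0.017,0,0,0,0],
])

```text
time: 4.77
tool_pos: [441.0, -39.3, 94.6]
tcp_rot: [-76.0, 90.0, -84.2]
ft_force: [-7.5, 0.2, 15.5]
finger_gap: 0.1
```

>>> drive_tool([
  [255,0,0.001,0,0,0,0],
  [255,0,0.003,0,0,0,0],
  [255,0,0.005,0,0,0,0],
  [255,0,0.007,0,0,0,0],
  [255,0,0.009,0,0,0,0],
  [255,0,0.011,0,0,0,0],
  [255,0,0.012,0,0,0,0],
  [255,0,0.013,0,0,0,0],
  [255,0,0.013,0,0,0,0],
  [255,0,0.013,0,0,0,0],
])

```text
time: 5.6
tool_pos: [443.1, -26.2, 94.7]
tcp_rot: [-24.8, 90.0, -33.1]
ft_force: [-7.1, 0.8, 17.8]
finger_gap: -0.1
```

```bash
python3 - <<'E'
from m import *
did(0,-.017,0);did(0,.013,0)
from h import *
s=snapshot('side');crop(s,200,345,175,290,5,'pics/i.png')
s=snapshot('top');crop(s,250,320,130,255,4.5,'pics/i2.png')
E
```

```text
cmd [440.81 -39.19  93.29  81.75] pinframe [np.float64(-72.2), np.float64(-7.0), np.float64(93.3)]
cmd [442.68 -26.32  93.29  81.75] pinframe [np.float64(-72.2), np.float64(6.0), np.float64(93.3)]
```

View pics/i.png

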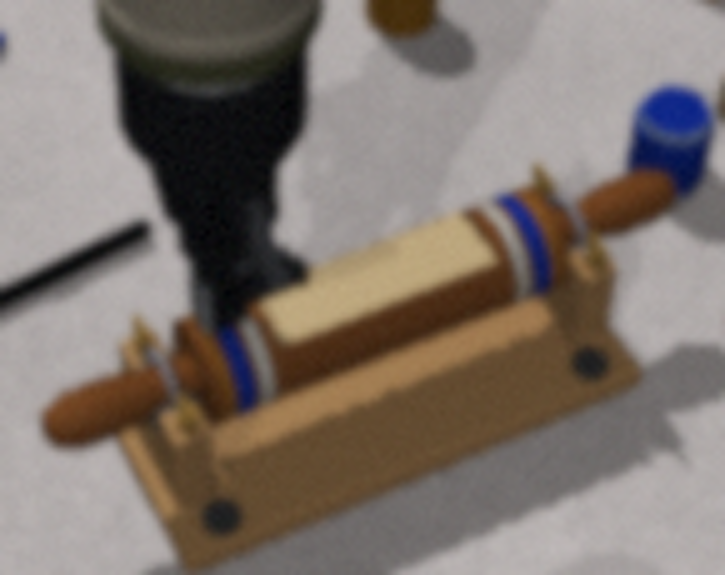

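View pics/i2.png

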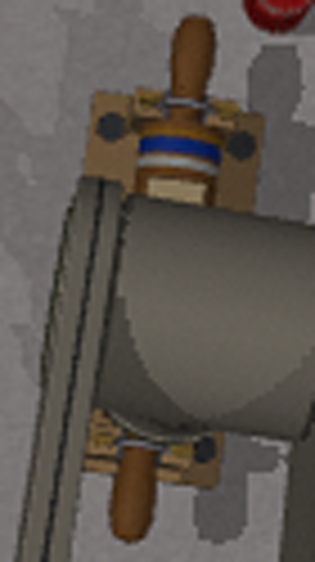

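```bash
python3 - <<'E'
from h import *
S=snapshot("side");s=snapshot("top");C=lambda x,y:(200+(x+.5)/5-.5,175+(y+.5)/5-.5)
c=lambda x,y:(250+(x+.5)/4.5-.5,130+(y+.5)/4.5-.5)
for p in((285,345),(497,260),(390,304)): print("lower",hit(S,C(*p)))
for p in((147,185),(205,190)): print("top",hit(s,c(*p)))
for p in((137,170),(217,180)): print("barrel sil",(onz(s,*c(*p),70)-M)@v)
E
```

```text
lower [-51.8 -16.6  18.6 -41.8]
lower [ 55.7 -16.5  18.8 -41.3]
lower [  0.3 -16.9  18.4 -42.6]
top [49.5 17.6 17.7 44.8]
top [ 51.2 -17.2  18.1 -43.5]
barrel sil 23.751315104045627
barrel sil -25.18678945242042
```

```bash
python3 - <<'E'
from h import *
for n in("top","side"):
    s=snapshot(n);hsv=cv2.cvtColor(s["frame"],cv2.COLOR_BGR2HSV)
    m=cv2.inRange(hsv,(105,120,30),(130,255,255))
    k,l,st,c=cv2.connectedComponentsWithStats(m)
    for j in range(1,k):
        w=onz(s,*c[j],8)
        if st[j][4]>60 and np.hypot(*(w[:2]-[460,300]))<30:
            ys,xs=np.where(l==j)
            h=cv2.convexHull(np.c_[xs,ys].astype(np.float32))[:,0]
            W=np.array([onz(s,*p,8)[:2] for p in h],np.float32)
            print(n,cv2.minAreaRect(W))
from m import *
want([460.7,299.7,200],18.7)
E
```

```text
top ((459.7532043457031, 300.40386962890625), (29.936511993408203, 88.45580291748047), 19.703771591186523)
side ((459.6117248535156, 296.88568115234375), (29.623254776000977, 89.26216888427734), 19.490598678588867)
delta [-0.1067  0.3252 -0.0289] turn_x 1.1004
```

>>> drive_tool([
  [255,-0.02,0,0,0,0,0],
  [255,-0.05,0,0,0,0,0],
  [200,-0.06,0.03,-0.002,0.12,0,0],
  [100,-0.06,0.07,-0.006,0.24,0,0],
  [100,-0.06,0.11,-0.01,0.36,0,0],
  [100,-0.06,0.15,-0.014,0.48,0,0],
  [100,-0.06,0.19,-0.018,0.6,0,0],
  [100,-0.06,0.23,-0.022,0.72,0,0],
  [100,-0.06,0.27,-0.026,0.84,0,0],
  [100,-0.06,0.3,-0.029,0.96,0,0],
])

```text
time: 6.73
tool_pos: [455.9, 257.8, 152.8]
tcp_rot: [-88.3, 90.0, -147.2]
ft_force: [1.9, -0.2, 0.1]
finger_gap: 51.8
```

```bash
python3 - <<'E'
from m import *
did(-.06,.3,-.029,.96);want([460.2,299.5,60],19.5)
from h import *
s=snapshot('side');crop(s,200,345,175,290,5,'pics/j.png')
s=snapshot('top');crop(s,250,320,130,255,4.5,'pics/j2.png')
E
```

```text
cmd [457.02 274.73 153.29  26.75] pinframe [np.float64(-101.2), np.float64(306.0), np.float64(153.3)]
delta [ 0.0933  0.014  -0.0207] turn_x 0.1265
```

View pics/j2.png

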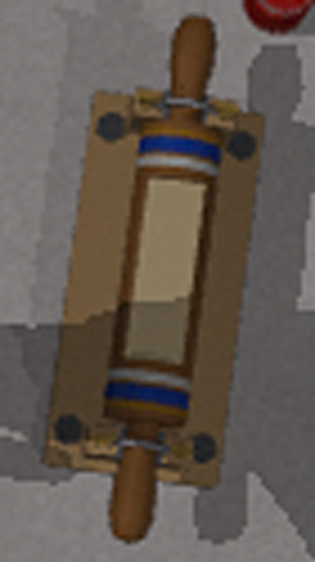

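View pics/j.png

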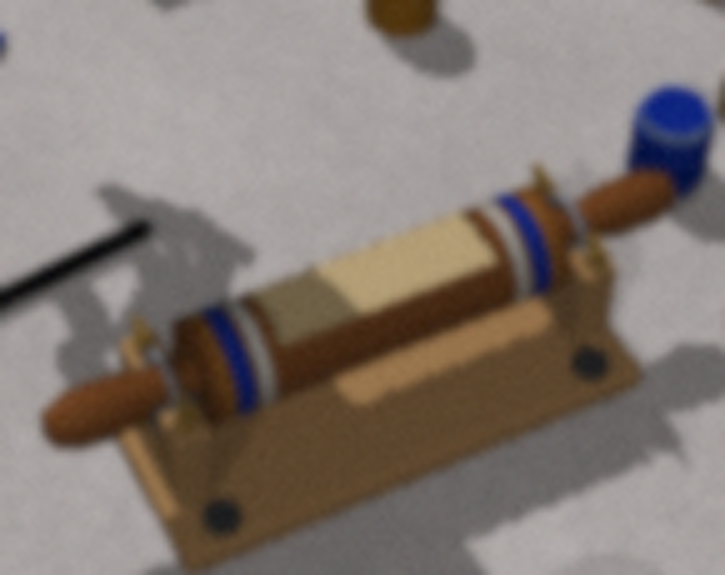

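The pale flat now faces up in both views, with top-crop corners at (147,178), (204,182), (122,357) and (182,365). I'll use them to check the pin's middle.

```bash
python3 - <<'E'
from h import *
s=snapshot("top");hsv=cv2.cvtColor(s["frame"],cv2.COLOR_BGR2HSV)
c=lambda x,y:(250+(x+.5)/4.5-.5,130+(y+.5)/4.5-.5)
Q=np.array([onz(s,*c(*p),88.3) for p in((147,178),(204,182),(180,365),(122,357))])
m=Q.mean(0);print(Q.round(1),m,[(m-M)@u,(m-M)@v])
print([((q-M)@u).round(1) for q in Q],[((q-M)@v).round(1) for q in Q])
for p,q in((0,3),(1,2)): d=Q[p]-Q[q];print(np.degrees(np.arctan2(d[1],d[0])))
S=snapshot("side");C=lambda x,y:(200+(x+.5)/5-.5,175+(y+.5)/5-.5)
W=np.array([onz(S,*C(*p),88.3) for p in((283,344),(497,260),(468,217),(255,295))])
print([((q-M)@u).round(1) for q in W],[((q-M)@v).round(1) for q in W],((W.mean(0)-M)@u,(W.mean(0)-M)@v))
E
```

```text
[[568.9 -32.3  88.3]
 [566.3 -66.4  88.3]
 [456.5 -50.   88.3]
 [461.4 -15.8  88.3]] [513.29791626 -41.12584134  88.3       ] [np.float64(-0.21359306483613627), np.float64(1.4586041657817999)]
[np.float64(53.6), np.float64(55.9), np.float64(-55.1), np.float64(-55.2)] [np.float64(18.2), np.float64(-16.0), np.float64(-15.5), np.float64(19.1)]
-8.744131237316441
-8.485709086564011
[np.float64(-52.3), np.float64(55.9), np.float64(57.0), np.float64(-51.3)] [np.float64(-15.6), np.float64(-16.1), np.float64(12.0), np.float64(14.4)] (np.float64(2.337763222631027), np.float64(-1.3280811174358473))
```

>>> drive_tool([
  [100,0.03,0.014,-0.0207,0.1265,0,0],
  [100,0.06,0.014,-0.0207,0.1265,0,0],
  [100,0.09,0.014,-0.0207,0.1265,0,0],
  [100,0.0933,0.014,-0.0207,0.1265,0,0],
  [100,0.0933,0.014,-0.0207,0.1265,0,0],
  [100,0.0933,0.014,-0.0207,0.1265,0,0],
  [100,0.0933,0.014,-0.0207,0.1265,0,0],
  [100,0.0933,0.014,-0.0207,0.1265,0,0],
  [100,0.0933,0.014,-0.0207,0.1265,0,0],
  [100,0.0933,0.014,-0.0207,0.1265,0,0],
])

```text
time: 7.77
tool_pos: [458.4, 281.2, 61.4]
tcp_rot: [91.3, 89.9, 25.5]
ft_force: [-0.8, -0.2, -0.1]
finger_gap: 51.6
```

```bash
python3 - <<'E'
from m import *
did(.0933,.014,-.0207,.1265)
from h import *
s=snapshot('side');crop(s,130,270,110,220,5,'pics/k.png')
E
```

```text
cmd [460.21 299.52  59.99  19.5 ] pinframe [np.float64(-101.6), np.float64(331.0), np.float64(60.0)]
```

View pics/k.png

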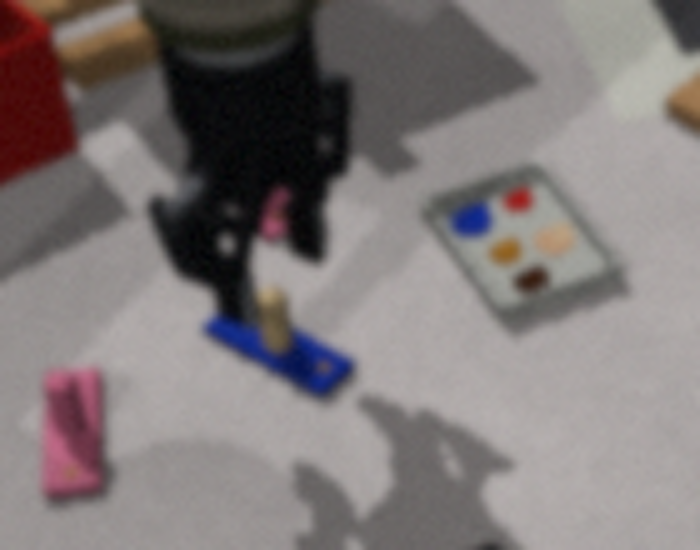

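The measured TCP is 18 mm and 4.7° short of my bookkeeping because the previous call was rate-limited. I'll resync from the measured pose before correcting.

```bash
python3 - <<'E'
from m import *
from bench import sense
s=sense();p=s["tool_pos"];r=s["tcp_rot"];phi=90-((r[0]-r[2]+180)%360-180)
print(p,r,phi)
json.dump([*map(float,p),float(phi)],open(F,"w"))
want([460.2,299.5,60],19.5)
E
```

```text
[458.18190258 281.12417976  61.07389396] [91.23097633 89.90541486 25.43321248] 24.202236153558914
delta [ 0.0011  0.0094 -0.0159] turn_x 0.0821
```

>>> drive_tool([
  [100,0.001,0.005,-0.008,0.04,0,0],
  [100,0.001,0.0094,-0.0159,0.082,0,0],
  [100,0.001,0.0094,-0.0159,0.082,0,0],
  [100,0.001,0.0094,-0.0159,0.082,0,0],
  [100,0.001,0.0094,-0.0159,0.082,0,0],
  [100,0.001,0.0094,-0.0159,0.082,0,0],
  [100,0.001,0.0094,-0.0159,0.082,0,0],
  [100,0.001,0.0094,-0.0159,0.082,0,0],
  [100,0.001,0.0094,-0.0159,0.082,0,0],
  [100,0.001,0.0094,-0.0159,0.082,0,0],
])

```text
time: 8.65
tool_pos: [459.6, 299.1, 59.1]
tcp_rot: [-38.4, 90.0, -108.9]
ft_force: [0.6, -0.1, 0.6]
finger_gap: 51.7
```

```bash
python3 - <<'E'
from m import *
did(.001,.0094,-.0159,.082)
from h import *
s=snapshot('side');crop(s,130,270,110,220,5,'pics/l.png')
E
```

```text
cmd [460.24 299.48  60.07  19.5 ] pinframe [np.float64(-101.6), np.float64(330.9), np.float64(60.1)]
```

View pics/l.png

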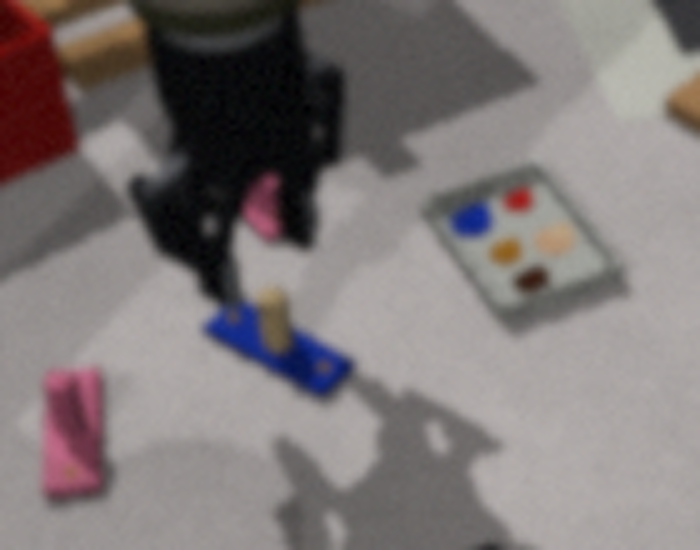

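>>> drive_tool([
  [100,0.015,0,0,0,0,0],
  [100,0.03,0,0,0,0,0],
  [100,0.04,0,0,0,0,0],
  [100,0.0465,0,0,0,0,0],
  [100,0.0465,0,0,0,0,0],
  [100,0.0465,0,0,0,0,0],
  [150,0.0465,0,0,0,0,0],
  [190,0.0465,0,0,0,0,0],
  [220,0.0465,0,0,0,0,0],
  [230,0.0465,0,0,0,0,0],
], squeeze=30)

```text
time: 9.53
tool_pos: [460.4, 299.6, 13.6]
tcp_rot: [97.9, 89.9, 27.4]
ft_force: [-0.7, -0.4, 3.9]
finger_gap: 17.2
```

>>> drive_tool([
  [255,0,0,0,0,0,0],
  [255,0,0,0,0,0,0],
  [255,0,0,0,0,0,0],
  [255,0,0,0,0,0,0],
  [255,0,0,0,0,0,0],
  [255,0,0,0,0,0,0],
  [255,-0.005,0,0,0,0,0],
  [255,-0.015,0,0,0,0,0],
  [255,-0.035,0,0,0,0,0],
  [255,-0.05,0,0,0,0,0],
])

```text
time: 10.37
tool_pos: [459.4, 299.1, 63.8]
tcp_rot: [-82.6, 90.0, -153.1]
ft_force: [0.0, 0.8, -0.4]
finger_gap: 16.8
```

```bash
python3 - <<'E'
from m import *
did(.0465,0,0);did(-.05,0,0)
from h import *
s=snapshot('side');crop(s,130,270,110,220,5,'pics/n.png')
E
```

```text
cmd [460.24 299.48  13.57  19.5 ] pinframe [np.float64(-101.6), np.float64(330.9), np.float64(13.6)]
cmd [460.24 299.48  63.57  19.5 ] pinframe [np.float64(-101.6), np.float64(330.9), np.float64(63.6)]
```

View pics/n.png

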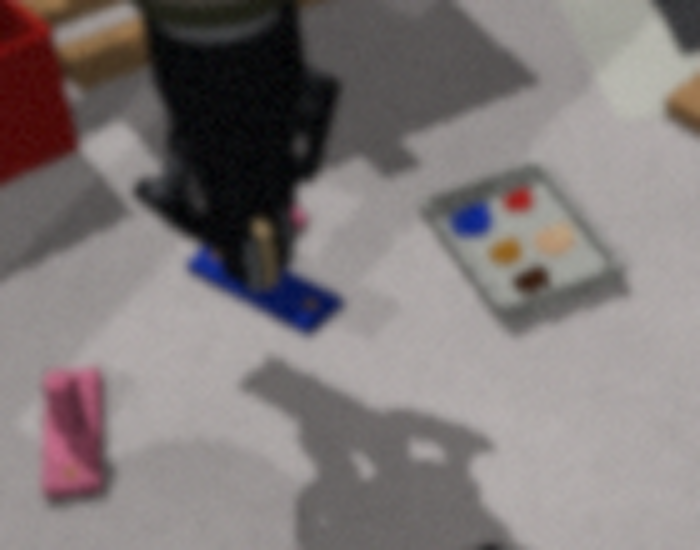

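```bash
python3 - <<'E'
from m import *
want(pin(0.5,0,150),81.5)
E
```

```text
delta [-0.0864 -0.0638  0.3404] turn_x -1.082
```

>>> drive_tool([
  [255,-0.02,0,0,0,0,0],
  [255,-0.04,-0.002,0.01,-0.06,0,0],
  [255,-0.06,-0.004,0.03,-0.12,0,0],
  [255,-0.08,-0.008,0.055,-0.18,0,0],
  [255,-0.0864,-0.013,0.08,-0.24,0,0],
  [255,-0.0864,-0.018,0.105,-0.3,0,0],
  [255,-0.0864,-0.023,0.13,-0.36,0,0],
  [255,-0.0864,-0.027,0.15,-0.42,0,0],
  [255,-0.0864,-0.03,0.16,-0.48,0,0],
  [255,-0.0864,-0.03,0.16,-0.541,0,0],
])

```text
time: 11.25
tool_pos: [484.9, 136.1, 149.0]
tcp_rot: [-44.6, 90.0, -84.1]
ft_force: [0.3, 0.9, -1.3]
finger_gap: 16.8
```

```bash
python3 - <<'E'
from m import *
did(-.0864,-.03,.16,-.541)
want(pin(0.5,0,150),81.5)
E
```

```text
cmd [485.38 138.65 149.97  50.5 ] pinframe [np.float64(-53.6), np.float64(175.4), np.float64(150.0)]
delta [-0.     -0.1218  0.1373] turn_x -0.541
```

>>> drive_tool([
  [255,0,-0.015,0.017,-0.06,0,0],
  [255,0,-0.035,0.04,-0.12,0,0],
  [255,0,-0.055,0.062,-0.18,0,0],
  [255,0,-0.075,0.085,-0.24,0,0],
  [255,0,-0.092,0.104,-0.3,0,0],
  [255,0,-0.11,0.123,-0.36,0,0],
  [255,0,-0.118,0.133,-0.42,0,0],
  [255,0,-0.1218,0.1373,-0.48,0,0],
  [255,0,-0.1218,0.1373,-0.541,0,0],
  [255,0,-0.1218,0.1373,-0.541,0,0],
])

```text
time: 12.08
tool_pos: [513.1, -43.5, 148.9]
tcp_rot: [178.6, 90.0, 170.2]
ft_force: [-0.2, 0.2, -0.4]
finger_gap: 17.0
```

>>> drive_tool([
  [255,0.01,0,0,0,0,0],
  [255,0.02,0,0,0,0,0],
  [255,0.03,0,0,0,0,0],
  [255,0.034,0,0,0,0,0],
  [255,0.034,0,0,0,0,0],
  [255,0.034,0,0,0,0,0],
  [255,0.034,0,0,0,0,0],
  [255,0.034,0,0,0,0,0],
  [255,0.034,0,0,0,0,0],
  [255,0.034,0,0,0,0,0],
])

```text
time: 12.92
tool_pos: [513.6, -43.0, 115.5]
tcp_rot: [-1.7, 89.9, -10.2]
ft_force: [0.4, 1.3, -0.8]
finger_gap: 16.7
```

```bash
python3 - <<'E'
from m import *
did(0,-.1218,.1373,-.541);did(.034,0,0)
from h import *
s=snapshot('side');crop(s,200,345,165,280,5,'pics/o.png')
t=snapshot('top');crop(t,230,340,130,255,4.5,'pics/o2.png')
E
```

```text
cmd [513.85 -42.67 149.97  81.5 ] pinframe [np.float64(0.6), np.float64(0.0), np.float64(150.0)]
cmd [513.85 -42.67 115.97  81.5 ] pinframe [np.float64(0.6), np.float64(0.0), np.float64(116.0)]
```

View pics/o.png

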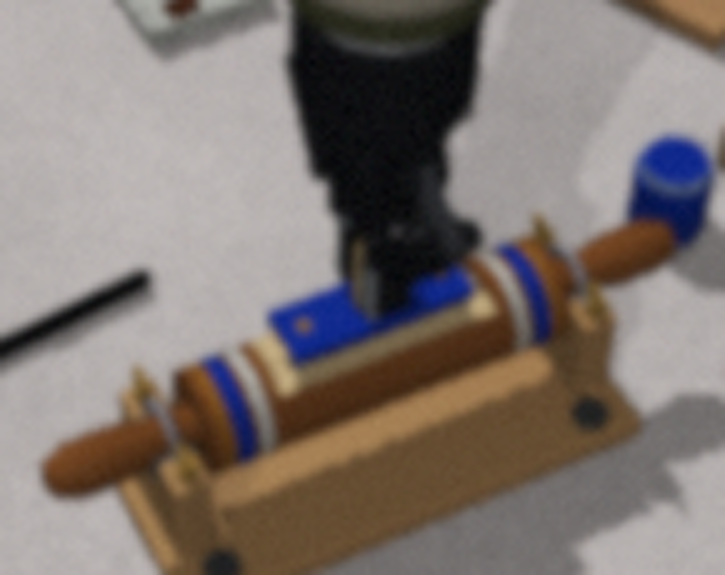

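View pics/o2.png

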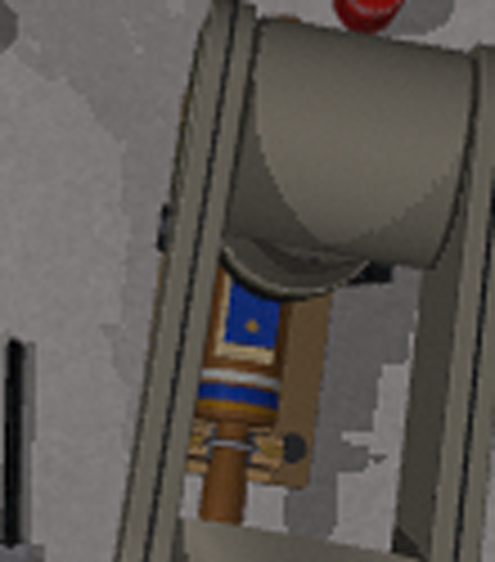

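The plate hangs parallel over the flat, centred in both crops. Lowering to contact.

>>> drive_tool([
  [255,0.004,0,0,0,0,0],
  [255,0.008,0,0,0,0,0],
  [255,0.01,0,0,0,0,0],
  [255,0.011,0,0,0,0,0],
  [255,0.012,0,0,0,0,0],
  [255,0.0125,0,0,0,0,0],
  [255,0.013,0,0,0,0,0],
  [255,0.0135,0,0,0,0,0],
  [255,0.0135,0,0,0,0,0],
  [255,0.0135,0,0,0,0,0],
])

```text
time: 13.85
tool_pos: [513.5, -43.2, 101.8]
tcp_rot: [-27.2, 90.0, -35.7]
ft_force: [-2.0, -1.5, 2.5]
finger_gap: 17.0
```

>>> drive_tool([
  [255,0.0005,0,0,0,0,0],
  [255,0.001,0,0,0,0,0],
  [255,0.001,0,0,0,0,0],
  [255,0.001,0,0,0,0,0],
  [255,0.001,0,0,0,0,0],
  [255,0.001,0,0,0,0,0],
  [255,0.0005,0,0,0,0,0],
  [255,0,0,0,0,0,0],
  [255,0,0,0,0,0,0],
  [255,0,0,0,0,0,0],
])

```text
time: 14.68
tool_pos: [513.6, -43.0, 101.9]
tcp_rot: [-4.6, 90.0, -13.1]
ft_force: [-1.2, -1.2, 5.2]
finger_gap: 17.1
```

```bash
python3 - <<'E'
from m import *
did(.0135,0,0)
from h import *
print(sense()["wrist_torque"])
s=snapshot('side');crop(s,200,345,165,280,5,'pics/q.png')
E
```

```text
cmd [513.85 -42.67 102.47  81.5 ] pinframe [np.float64(0.6), np.float64(0.0), np.float64(102.5)]
[-0.23588742  0.12500019 -0.0038229 ]
```

View pics/q.png

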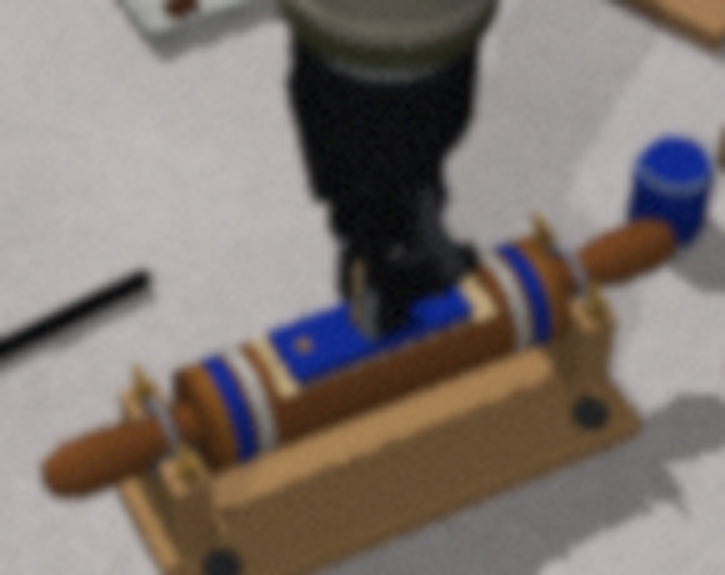

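The plate sits flush on the flat, with even pale margins at both ends. Releasing.

>>> drive_tool([
  [195,0,0,0,0,0,0],
  [190,0,0,0,0,0,0],
  [180,0,0,0,0,0,0],
  [160,0,0,0,0,0,0],
  [130,0,0,0,0,0,0],
  [110,0,0,0,0,0,0],
  [110,0,0,0,0,0,0],
  [110,0,0,0,0,0,0],
  [110,-0.005,0,0,0,0,0],
  [110,-0.015,0,0,0,0,0],
])

```text
time: 15.57
tool_pos: [512.2, -42.8, 115.7]
tcp_rot: [177.8, 89.8, 169.3]
ft_force: [-0.1, -0.3, -0.0]
finger_gap: 48.1
```

>>> drive_tool([
  [110,-0.02,0,0,0,0,0],
  [110,-0.05,0,0,0,0,0],
  [110,-0.08,0,0,0,0,0],
  [110,-0.1,0,0,0,0,0],
  [110,-0.1,0.03,0,0,0,0],
  [110,-0.1,0.06,0,0,0,0],
  [110,-0.1,0.09,0,0,0,0],
  [110,-0.1,0.12,0,0,0,0],
  [110,-0.1,0.15,0,0,0,0],
  [110,-0.1,0.18,0,0,0,0],
])

```text
time: 16.4
tool_pos: [540.1, 136.6, 217.9]
tcp_rot: [16.1, 89.9, 7.6]
ft_force: [0.3, -0.2, 0.1]
finger_gap: 48.5
```

```bash
python3 - <<'E'
from h import *
s=snapshot('side');crop(s,200,345,165,280,5,'pics/r.png')
t=snapshot('top');crop(t,250,320,130,255,4.5,'pics/r2.png');cv2.imwrite('pics/r3.png',t['frame'])
E
```

```text
(no output)
```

View pics/r.png

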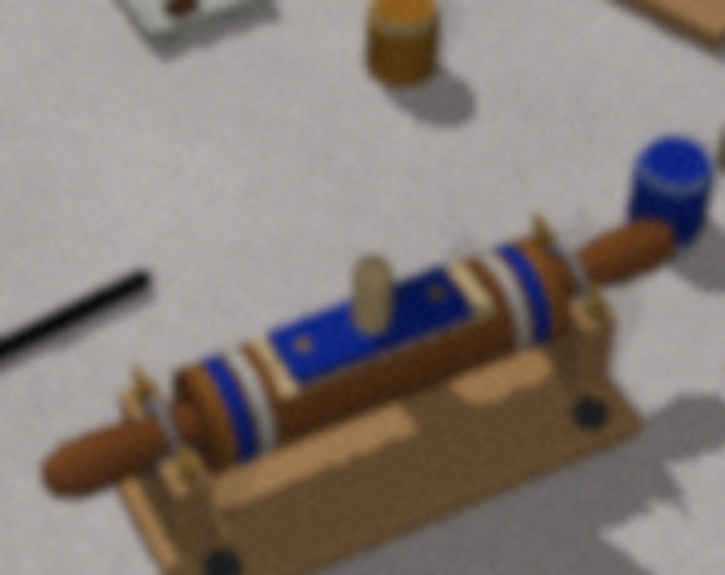

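View pics/r2.png

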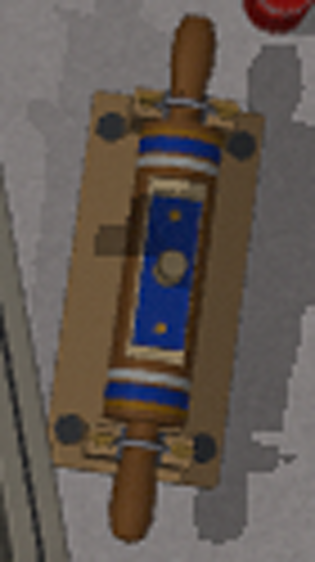

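View pics/r3.png

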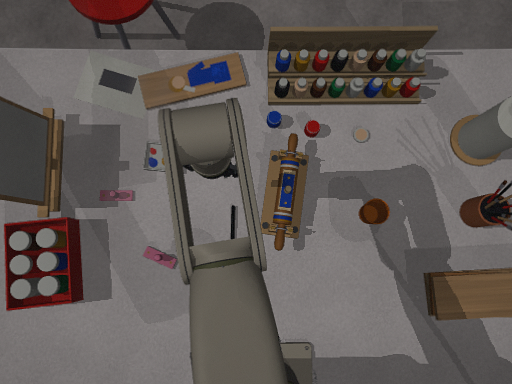

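```bash
python3 - <<'E'
from h import *
S=snapshot('side');s=snapshot('top')
C=lambda x,y:(200+(x+.5)/5-.5,165+(y+.5)/5-.5)
c=lambda x,y:(250+(x+.5)/4.5-.5,130+(y+.5)/4.5-.5)
P,e=tri(s,c(173,265),S,C(373,264));d=P-M;print("pegtop",d@u,d@v,P[2],e)
for n,cm,f,pts in(("top",s,c,((150,194),(201,198),(184,352),(134,346))),("side",S,C,((299,382),(474,313),(446,270),(272,333)))):
    Q=np.array([onz(cm,*f(*p),96.3) for p in pts]);m=Q.mean(0)-M
    print(n,m@u,m@v,[((q-M)@u).round(1) for q in Q],[((q-M)@v).round(1) for q in Q])
for a,b in (((150,194),(272-0,0)),): pass
# screw dots
for p,q in(((175,216),(437,293)),((160,329),(304,345))):
    P,e=tri(s,c(*p),S,C(*q));d=P-M;print("dot",d@u,d@v,P[2],e)
E
```

```text
pegtop -2.5097125274652075 -0.7727771836161867 133.97856971388188 2.1484279010623313
top -2.380208950962784 -0.4588559810516645 [np.float64(42.7), np.float64(44.5), np.float64(-48.1), np.float64(-48.6)] [np.float64(15.6), np.float64(-14.7), np.float64(-16.2), np.float64(13.4)]
side -1.2640222755317954 -4.0587507493397945 [np.float64(-45.8), np.float64(41.9), np.float64(43.2), np.float64(-44.3)] [np.float64(-18.3), np.float64(-18.5), np.float64(9.1), np.float64(11.4)]
dot 32.132105140233364 -0.9441884958610075 96.42973785887318 1.1500574669541417
dot -35.597608890617884 -0.7732250677708301 96.32045844931372 1.9509158711581478
```

```bash
python3 -c "
from bench import *
print(hand_in())"
```

```text
the job is handed in; nothing more can be done
None
```

The peg plate is resting on the upward flat, peg up and released, and the job is handed in. No verdict came back.

- **Turning the pin:** I found the flat by camera, facing sideways about 75° from up on the robot's right. Two strokes of the shut fingertips on the round end rolled it up. Its edges then measured about 1° from level.
- **Placing the plate:** I gripped the blue plate by its peg and set it on the flat. Contact came at the expected height, so I pressed lightly to about 5 N, opened the fingers and backed away. This ended at about 16.5 s.

| Last check, from the pictures | Measured | Allowed |
|---|---|---|
| Middle along the pin | about −2 mm | ±12 mm |
| Middle across the pin | about −1 mm | ±7 mm |
| Underside above the axis | about 18.4 mm | 15.8 to 20.8 mm |

- **Level:** The peg top lies straight over the screw dots, so the plate is level within what the pictures show.
- **Disagreement:** One check differed. The plate corners in the side view alone gave −4 mm across, against −0.5 to −1 mm from the top view and from both views together. The camera calibration (about 2 mm) and my corner picks may explain it, and all of these are within tolerance.
- **Bystanders:** I touched none of the jars, cap, tumbler, palette or brush, and those visible looked unmoved. The arm hid part of the top view at the end: the ochre jar showed only in the side view, and the palette and brush only in part. I did not measure their positions.
- **Slip in bookkeeping:** One move was rate-limited and left the tool 18 mm and 4.7° short. I noticed before the grasp and corrected it.

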